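# Load the sample carrier and snap its cover on

## Task

Load the sample carrier in pocket order: its one-stud pocket is already filled, so seat the small sample mount in the two-stud pocket first, then the large sample mount in the three-stud pocket. Then set the white cover over the carrier and press it down until it snaps under both end catches and is fully home, and keep pressing: finish with the gripper still pushing the cover firmly down (about 10 N), not let go. Leave the petri dish and the jar where they stand.

Things in the scene. Friction and masses are not known exactly. Their poses are not given: they have to be found in the camera images.
- carrier: Carrier fixed to the worktop: aluminium flange 76 x 206 x 4 mm, grey pocket deck 45 x 127 mm (top at 18 mm) along its middle, a sprung catch block (28 mm high) at each end. Origin: centre of underside; z up, y along the pockets from 1 to 3, x across; one, two and three studs number the pockets on the -x side. The cover has 3.5 mm play a side round the deck's top, 1.8 at its foot.
- pocket_1 (a point): Centre of the floor of pocket 1 (one stud), 10 mm above the worktop, at carrier y = -41 mm; 33 mm wide, 8 mm deep; already holds a mount.
- pocket_2 (a point): Centre of the floor of pocket 2 (two studs, the middle one), 10 mm above the worktop; 30 mm wide, 8 mm deep, for the small mount (2 mm play all round).
- pocket_3 (a point): Centre of the floor of pocket 3 (three studs), 10 mm above the worktop, at carrier y = +41 mm; 36 mm wide, 8 mm deep, for the large mount (2 mm play all round).
- first_mount: Cast-resin sample mount, a plain disc 30 mm across and 18 mm high, already in pocket 1 and to stay there. Origin: centre of its underside.
- small_mount: Small sample mount, a cast-resin disc 26 mm across and 16 mm high, upright on the worktop in front of the carrier; about 0.02 kg. Origin: centre of its underside, z up. Grip it across the diameter.
- large_mount: Large sample mount, a cast-resin disc 32 mm across and 20 mm high, upright on the worktop in front of the carrier; about 0.02 kg. Origin: centre of its underside, z up. Grip it across the diameter. The two loose mounts may stand either way round.
- cover: White open-bottomed cover, 58 (x) by 140 mm (y), roof top 32 mm above the rim, grip bar above; 0.12 kg, lying right way up, to the right of the carrier. Origin: centre of its lower rim; z up, y along its length. Goes over the carrier either end first, y along carrier y, centred. Fully home its rim rests on the seal: origin 6 mm above the worktop.
- cover_bar (a point): Centre of the top of the cover's grip bar, 53 mm above the cover's lower rim. The bar is 14 mm wide (across the cover's x), 60 mm long (along y) and stands 21 mm above the cover's roof (roof top 32 mm above the rim).
- catch_left (a joint): Sprung end catch beside pocket 3: 0 at rest, up to 0.006 m outward. A wedge ridge low on the cover's end pushes it out by 2.5 mm: contact with the rim 6 to 7 mm above home, push rising to about 10 N (7 to 14), then a sudden drop: the catch springs back over the ridge (to 0 if the cover is centred) and the rim lands. The two may snap one after the other.
- catch_right (a joint): The same catch at the other end, beside pocket 1.
- petri: Clear petri dish with lid, 58 mm across, 16 mm high, a bystander between robot and carrier, to the right. Origin: centre of its underside.
- jar: White jar with screw cap, 46 mm across, 62 mm high, a bystander behind the carrier. Origin: centre of its underside.
- stereo_microscope: Tall stereo microscope, fixed, a bystander to the left of the carrier, between it and where the gripper starts: 420 mm (x) by 325 mm (y), up to 480 mm high, all of it at world y above 0.08 m. Raise the tool over it (fingertips above 0.5 m) to reach the work. Origin: centre of its underside.
- seal: Dark rubber seal strip, 2 mm thick and 7 mm wide, fixed on the carrier's flange all round the deck, top 6 mm above the worktop: the cover's rim lands on it. Stiff: a push on the seated cover goes straight into it. Same origin and axes as the carrier.

How it is judged:
By the outcome, as a careful person would: the job done as asked, in the order asked, and still so for the second after the job is handed in, while the arm keeps its last pose, push and grip.
It also fails if it takes over 70 s, if anything falls off the work surface, if the arm or the gripper's body presses on something with over 40 N, if the wrist force passes 120 N, or if a joint passes its speed limit or range.

## Robot

A 7-joint arm with a two-finger parallel gripper is mounted at the origin on the work surface; the furniture and walls round the work are solid. World frame = base frame: x ahead of the robot, y to its left, z up, the work surface at z = 0. Lengths are in m, angles in rad, forces in N, time in s.
With the tool pointing down it reaches from about 0.4 to 0.875 m from the base axis. Payload 6.5 kg.
Tool frame: the origin (TCP) lies on the centre line of the jaws, within the pads' length; the fingertips stand 19 mm ahead of it and the grasp point (between the pads) is the TCP (arm.tip_extent is the distance from the TCP to the fingertips, in m); z points along the fingers, y is the line along which they close (so a half turn about z gives the same grasp; the last joint's range is limited). The gripper opens to 88 mm and grips with 3 to 60 N. Pads are 18 mm wide; open, the fingers measure 123 mm over their backs; the gripper's body (75 mm by 187 mm) begins 45 mm behind the grasp point.
Start: joints at [1.15, 0.536, -0.004, 1.538, 0.003, 1.067, -0.071], TCP at [0.226, -0.61, 0.258] pointing down, gripper open.
Joint ranges: [-2.7, 2.7], [-0.37, 2.16], [-1.27, 1.26], [0.24, 2.4], [-1.31, 4.45], [0.19, 1.91], [-2.76, 2.76]. Speed limits (rad/s): [2.39, 2.39, 3.14, 3.14, 3.14, 3.14, 3.14].

## Interface

Orientations are given as a unit quaternion [x, y, z, w].
In Python, from workcell import arm, cams gives the robot as it stands.
- The arm moves only by the tool move_arm, never from a script. Its argument "increments" is a list of rows, each an object with "twist": the turn, a rotation vector about the tool's x, y, z in units of 0.1 rad (1.0 is 0.1 rad), a list of three; "xyz": the shift along the tool's x, y, z in units of 40 mm (1.0 is 40 mm), a list of three; "fingers": the opening, from -1 (shut) to 1 (fully open). A call has 1 to 20 rows; each row shifts and turns the commanded pose from where the row before left it, along the tool's axes as they then stand; what a row does not reach is not made up. A row lasts 1/8 s, in which the tool goes at most 62.5 mm and 10.7 degrees, less where a joint would pass 70% of its speed; a pose out of reach is approached as far as the arm can. A call with a number of a shift or a turn outside -1 to 1 is refused whole. A call with a gripper value outside its range is refused whole. The fingers move at their own pace and stop on an object; the grip force is fixed at half the most. Time passes only in rows, so rows that do not move let the fingers close. It gives the time, the measured TCP pose, the force, the opening and the grip force at its end, in the units of the state.
- arm.get_obs(): the state, without advancing time (a new reading comes with each control period).
- cams.read_camera(name): name is "side" or "top"; returns the picture (384x512x3 uint8, red, green, blue); there is no depth.
- cams.get_calibration(name): a dict with "fx", "fy", "cx", "cy" (pixels), "k1" (the pictures are not rectified: a ray, as slopes to the right and down, at radius r is drawn at 1 + k1 r^2 times it, then the intrinsics apply), "R" (3x3) and "t" (3): a world point X has camera coordinates R X + t. Camera axes: x right, y down, z forward; pixel columns grow to the right and rows downward; lengths in m; the calibration is good to about 2 mm. A picture is of the moment at which its call begins. get_calibration takes no time and is no camera call.
- arm.job_done(): hands the job in; it is judged then, once.
The state is a dict: "time": time; "joint_pos": joint angles; "joint_velocities": joint speeds; "joint_efforts": joint torques, N m; "position": TCP position; "eef_rot": TCP orientation; "ft_force": force on the tool from outside, world axes, zero at the start; "moment": the same for the moment, N m; "width": finger opening in m; "finger_force": force on a finger pad.
Only numpy, scipy, OpenCV 4.12 (cv2) and the standard library are available. Lean on these libraries where they do the work, as an engineer would, in place of code of your own. Each camera call takes 0.05 s, during which the arm holds its last target. There are 200 camera calls.

## Working session

There is one attempt and no reset: what is moved stays moved. The work goes in short steps, Python scripts to look and compute and a tool call to move; the robot and the scene stay as the last step left them, time stands still between calls to the robot, and variables do not carry over. Pictures are saved under pics/ and viewed, at most 11 in all, crops included, and the job is handed in when it is done.

Besides the shell and the picture viewer there is one more tool, called after ">>>" in YAML: its name, and indented under it one key for each argument. move_arm: Moves the arm, as the interface text tells. Shifts and turns lie within -1 to 1; 1 stands for 40 mm of shift or 0.1 rad of turn. Its arguments: {"type":"object","properties":{"increments":{"type":"array"}},"required":["increments"]}

```bash
mkdir -p pics
python3 - <<'E'
from workcell import arm,cams
import cv2
for n in("side","top"):
    im=cams.read_camera(n); cv2.imwrite(f"pics/{n}0.png",im[:,:,::-1]); c=cams.get_calibration(n); print(n,c)
o=arm.get_obs(); print(o, arm.tip_extent)
E
```

```text
side {'fx': 376.6405604880077, 'fy': 376.6405604880077, 'cx': 257.849327300296, 'cy': 186.1504137361621, 'k1': 0.023399906772422513, 'R': array([[-0.77549804,  0.63124581, -0.01146822],
       [ 0.47693452,  0.57382804, -0.66577387],
       [-0.41368618, -0.52177592, -0.74606544]]), 't': array([ 0.39034856, -0.15159055,  1.11394046])}
top {'fx': 459.65387547409426, 'fy': 459.65387547409426, 'cx': 254.7113290251945, 'cy': 196.77386833184266, 'k1': 0.007138834896600907, 'R': array([[-3.05880122e-02, -9.99532075e-01, -7.24155743e-05],
       [-9.79223536e-01,  2.99810537e-02, -2.00555239e-01],
       [ 2.00463565e-01, -6.06367507e-03, -9.79682393e-01]]), 't': array([-0.03870645,  0.48979566,  1.38553153])}
{'time': 0.1, 'joint_pos': array([ 1.14979382,  0.53711684, -0.00444766,  1.53875601,  0.00260758,
        1.06726762, -0.07115602]), 'joint_velocities': array([-6.89149736e-05, -1.30252701e-03, -6.90533644e-04, -2.57061818e-03,
        1.40091312e-03, -2.96728250e-04,  6.70292066e-04]), 'joint_efforts': array([ 2.68882133e-03, -5.72082353e+01,  9.93985422e-01, -2.52232933e+01,
       -5.60935610e-02,  1.34282646e-02,  4.51684139e-05]), 'position': array([ 0.2256294 , -0.60903714,  0.25691657]), 'eef_rot': array([ 9.84294115e-01,  1.76534699e-01, -1.92780099e-04, -7.46538521e-04]), 'ft_force': array([-0.07347996,  1.00082003, -0.54806304]), 'moment': array([ 0.00054818, -0.04234074,  0.00466079]), 'finger_force': 0.0, 'width': 0.08838765503486357} 0.019
```

View pics/side0.png

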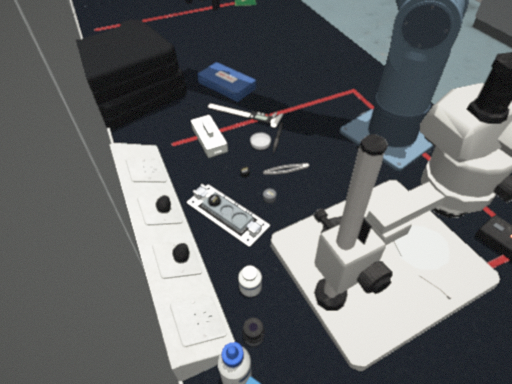

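View pics/top0.png

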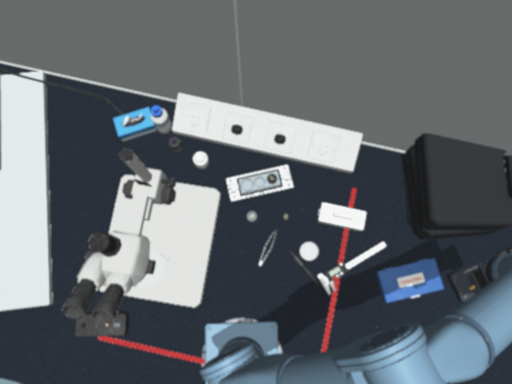

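The side view shows the cover at (209,135), the petri dish at (260,141), the carrier at (228,213), and the mounts at (244,171) and (269,195). In the top view the carrier is at (260,183), the mounts at (252,216) and (286,216), and the cover at (342,216). I'll zoom in on both.

Run:
```python
import cv2
t=cv2.imread("pics/top0.png")[155:265,220:375]; cv2.imwrite("pics/topc.png",cv2.resize(t,None,fx=5,fy=5,interpolation=cv2.INTER_CUBIC))
t=cv2.imread("pics/side0.png")[105:250,180:300]; cv2.imwrite("pics/sidec.png",cv2.resize(t,None,fx=4,fy=4,interpolation=cv2.INTER_CUBIC))
```

```text
(no output)
```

View pics/topc.png

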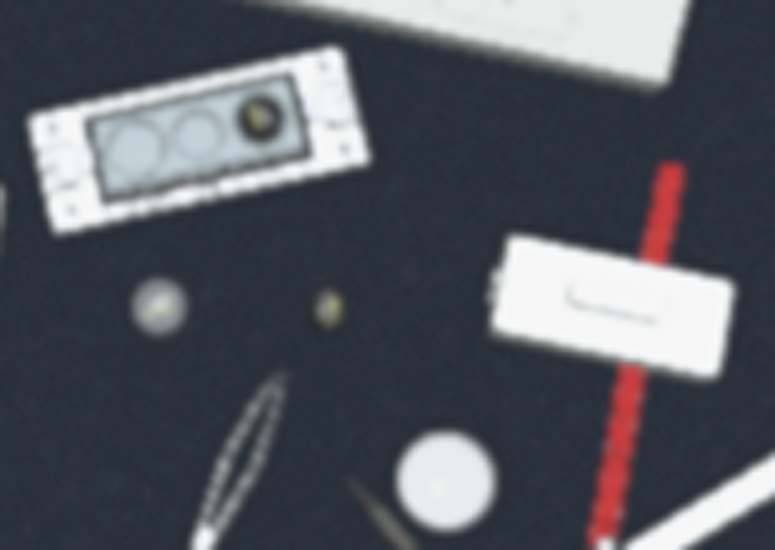

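View pics/sidec.png

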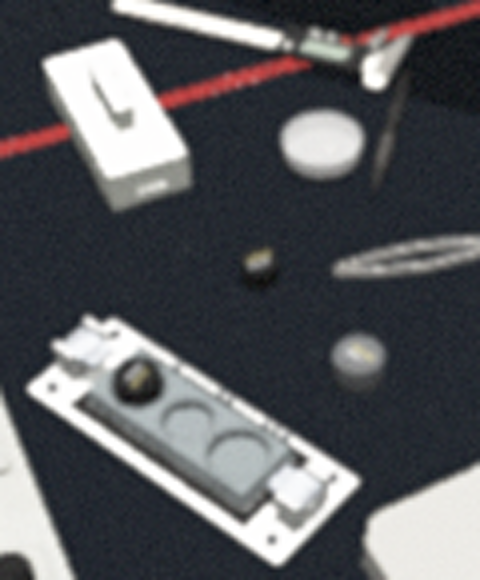

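The top crop shows pocket 1 filled on the right, pocket 3 on the left, the grey large mount at about (252,216) and the dark small mount at about (286,216). In the side crop the large mount's top is at about (269.5,194) and the small one's at about (244.5,169).

```bash
cat > h.py <<'E'
import numpy as np, cv2
from workcell import arm,cams
C={n:cams.get_calibration(n) for n in("side","top")}
def ray(n,p):
    c=C[n]; d=np.array([(p[0]-c['cx'])/c['fx'],(p[1]-c['cy'])/c['fy']]); u=d.copy()
    for _ in range(10): u=d/(1+c['k1']*(u@u))
    return -c['R'].T@c['t'], c['R'].T@np.array([u[0],u[1],1])
def onz(n,p,z):
    o,d=ray(n,p); return o+d*(z-o[2])/d[2]
def tri(a,b):
    (o1,d1),(o2,d2)=ray("top",a),ray("side",b)
    s=np.linalg.lstsq(np.c_[d1,-d2],o2-o1,rcond=None)[0]
    x,y=o1+d1*s[0],o2+d2*s[1]; return (x+y)/2,np.linalg.norm(x-y)
def proj(n,X):
    c=C[n]; q=c['R']@np.asarray(X)+c['t']; u=q[:2]/q[2]; u=u*(1+c['k1']*(u@u)); return u*c['fx']+[c['cx'],c['cy']]
def grab(n,k=4):
    return np.mean([cams.read_camera(n).astype(float) for _ in range(k)],0)
E
python3 - <<'E'
from h import *
np.set_printoptions(precision=4,suppress=True)
I={n:grab(n,4) for n in C}
np.savez("i0.npz",**I)
def blob(n,mask,at,lab):
    k,L,S,ce=cv2.connectedComponentsWithStats(mask.astype(np.uint8))
    j=min(range(1,k),key=lambda i:np.hypot(*(ce[i]-at))if S[i,4]>12 else 1e9)
    c=max(cv2.findContours((L==j).astype(np.uint8),0,cv2.CHAIN_APPROX_NONE)[0],key=len)
    print(n,lab,"area",S[j,4],"cen",ce[j]); return L==j,c,ce[j]
vis={}
for n,ats in {"top":dict(car=(260,183),cov=(342,216),lg=(252,216),sm=(286,216),petri=(309,250)),"side":dict(car=(228,213),cov=(209,135),lg=(269.5,195),sm=(244.5,171),petri=(260,141))}.items():
    im=I[n]; g=im.mean(2); U=8; 
    for l,at in ats.items():
        if l in("lg","sm"):
            x,y=map(int,at); w=11; sub=im[y-w:y+w,x-w:x+w]; bg=np.median(sub.reshape(-1,3),0)
            d=np.abs(sub-bg).sum(2); m=np.zeros(g.shape,bool); m[y-w:y+w,x-w:x+w]=d>25
            m,c,ce=blob(n,cv2.morphologyEx(m.astype(np.uint8),cv2.MORPH_CLOSE,np.ones((3,3))),at,l)
            bx=cv2.boundingRect(c); print("  bbox",bx,"onz",onz(n,ce,0.018 if l=="lg" else .015)[:2])
            v=cv2.resize(np.clip(sub*(2.0 if l=="sm" else 1),0,255).astype(np.uint8),None,fx=9,fy=9,interpolation=cv2.INTER_NEAREST)
            vis[n+l]=v
        else:
            m,c,ce=blob(n,g>(125 if l!="cov" else (205 if n=="top" else 190)),at,l)
            r=cv2.minAreaRect(cv2.convexHull(c)); 
            z={"car":.004,"cov":.032,"petri":.016}[l]
            q,b=cv2.minEnclosingCircle(c),cv2.boxPoints(r)
            print("  ",r[1],b.tolist()); print("  onz",onz(n,r[0],z)[:2],[onz(n,p,z)[:2].round(4).tolist() for p in b])
    x,y,a,b=(220,160,84,50)if n=="top" else (180,180,96,68)
    vis[n+"car"]=cv2.resize(im[y:y+b,x:x+a].astype(np.uint8),None,fx=4,fy=4,interpolation=cv2.INTER_CUBIC)
W=np.zeros((600,800,3),np.uint8)
for k,(X,Y) in dict(topcar=(0,0),sidecar=(0,210),toplg=(400,0),topsm=(600,0),sidelg=(400,210),sidesm=(600,210)).items():
    v=vis[k]; W[Y:Y+v.shape[0],X:X+v.shape[1]]=v
cv2.imwrite("pics/m.png",W[:,:,::-1])
E
```

```text
top car area 1493 cen [258.3409 182.3999]
   (24.824481964111328, 65.34597778320312) [[224.52084350585938, 177.46697998046875], [288.2536315917969, 163.03692626953125], [293.7355041503906, 187.24856567382812], [230.00271606445312, 201.67861938476562]]
  onz [ 0.545  -0.0697] [[0.5648, 0.0422], [0.607, -0.1671], [0.5253, -0.1812], [0.4841, 0.026]]
top cov area 849 cen [342.2038 215.8221]
   (45.60750198364258, 18.717933654785156) [[317.8194580078125, 220.1756134033203], [321.74139404296875, 201.87318420410156], [366.3365478515625, 211.4292755126953], [362.41461181640625, 229.73170471191406]]
  onz [ 0.4228 -0.3256] [[0.4113, -0.2488], [0.4691, -0.2646], [0.4343, -0.4026], [0.377, -0.3858]]
top lg area 131 cen [251.4809 215.9542]
  bbox (246, 210, 12, 13) onz [ 0.4332 -0.0418]
top sm area 44 cen [285.4091 216.0227]
  bbox (283, 212, 6, 9) onz [ 0.4302 -0.1493]
top petri area 303 cen [308.7096 250.835 ]
   (19.091880798339844, 18.384775161743164) [[295.5000305175781, 250.50003051757812], [308.5000305175781, 237.50003051757812], [322.0000305175781, 251.00003051757812], [309.0000305175781
[... 526 characters left out ...]
260009766, 20.494131088256836) [[190.23587036132812, 120.42454528808594], [208.15097045898438, 110.47172546386719], [226.1226806640625, 142.82078552246094], [208.20758056640625, 152.7736053466797]]
  onz [ 0.4234 -0.3238] [[0.4355, -0.4004], [0.3675, -0.4063], [0.412, -0.2518], [0.4733, -0.2502]]
side lg area 180 cen [269.2    194.5944]
  bbox (262, 188, 15, 15) onz [ 0.4345 -0.0393]
side sm area 93 cen [244.4839 171.9247]
  bbox (240, 166, 10, 12) onz [ 0.4322 -0.1433]
side petri area 262 cen [260.1221 140.1374]
   (15.0, 20.0) [[250.0, 133.0], [270.0, 133.0], [270.0, 148.0], [250.0, 148.0]]
  onz [ 0.3219 -0.2128] [[0.3235, -0.2571], [0.2786, -0.2195], [0.3204, -0.1704], [0.3636, -0.2064]]
```

View pics/m.png

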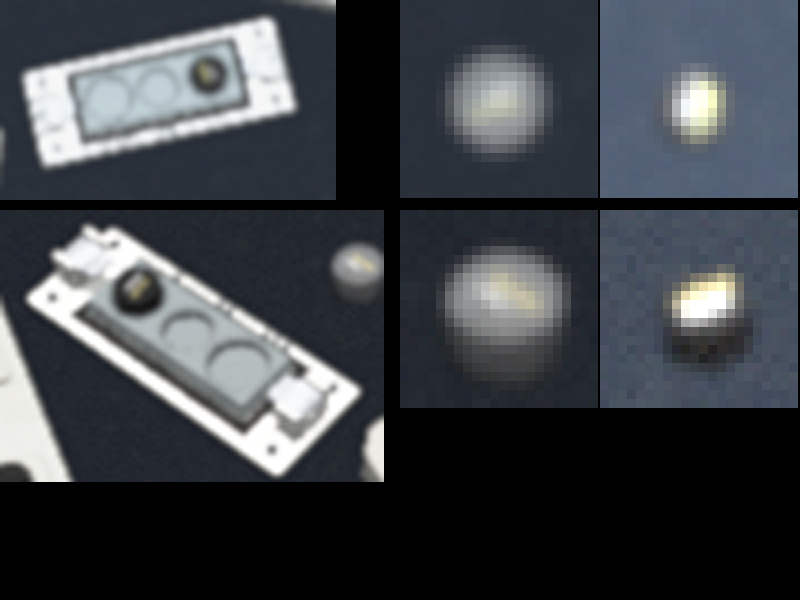

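The mosaic shows pockets 2 and 3 empty. The small mount is black with a bright inclusion, so its brightness mask misses the black rim, and I'll use chroma for it. I'll refine at sub-pixel level with line fits on the rectangles and silhouettes of the mounts.

```bash
cat >> h.py <<'E'
U=6
def up(im): return cv2.resize(im.astype(np.float32),None,fx=U,fy=U,interpolation=cv2.INTER_CUBIC)
def contour(mask,at):
    # mask on upsampled image -> contour (native px) of component nearest at, with filled centroid
    cs=[c for c in cv2.findContours(mask.astype(np.uint8),0,cv2.CHAIN_APPROX_NONE)[0] if cv2.contourArea(c)>12*U*U]
    f=lambda c:(c.reshape(-1,2)+.5)/U-.5
    c=min(cs,key=lambda c:np.hypot(*(f(c).mean(0)-at)))
    M=cv2.moments(c); return f(c),(np.array([M['m10'],M['m01']])/M['m00']+.5)/U-.5,M['m00']/U/U
def rect(n,c,z):
    # robust rectangle: contour cast on plane z, line fit on each side's middle
    P=np.array([onz(n,p,z)[:2] for p in c]); (cx,cy),(w,h),a=cv2.minAreaRect((P*1e3).astype(np.float32))
    a=np.deg2rad(a); e=np.array([[np.cos(a),np.sin(a)],[-np.sin(a),np.cos(a)]]); L=np.array([w,h])/1e3
    if L[0]>L[1]: e=e[::-1]; L=L[::-1]          # e[0] short, e[1] long
    if e[1][1]<0: e=-e
    q=(P-np.array([cx,cy])/1e3)@e.T; lines={}
    for k in(0,1):
        for s in(-1,1):
            sel=(np.abs(q[:,k]-s*L[k]/2)<.006)&(np.abs(q[:,1-k])<.4*L[1-k])
            vx,vy,x0,y0=cv2.fitLine(q[sel].astype(np.float32),cv2.DIST_HUBER,0,1e-4,1e-4).ravel()
            v=np.array([vx,vy]); v*=np.sign(v[1-k]); lines[k,s]=(np.array([x0,y0]),v)
    v=(lines[0,1][1]+lines[0,-1][1]); v/=np.hypot(*v); nrm=np.array([v[1],-v[0]])
    d=[lines[0,s][0]@nrm for s in(-1,1)]; l=[lines[1,s][0]@v for s in(-1,1)]
    cen=(nrm*sum(d)/2+v*sum(l)/2)@e+np.array([cx,cy])/1e3; ly=v@e
    return cen,np.rad2deg(np.arctan2(-ly[0],ly[1])),(d[1]-d[0],l[1]-l[0])
E
python3 - <<'E'
from h import *
np.set_printoptions(precision=4,suppress=True)
I=np.load("i0.npz"); V=[]
A={"top":dict(car=(260,183),cov=(342,216),lg=(251.5,216),sm=(285.5,216.5)),"side":dict(car=(228,213),cov=(209,133),lg=(269.5,195),sm=(244.5,171))}
S={}
for n in("top","side"):
    im=up(I[n]); g=im.mean(2); ch=im[...,2]-im[...,0]
    x,y=map(int,A[n]['sm']); print(n,"roof/side/bg g:",[I[n][int(b),int(a)].round() for a,b in ([(342,216),(340,226)] if n=="top" else [(200,120),(220,150),(202,147)])])
    print(I[n][y-6:y+9,x-7:x+8].mean(2).round().astype(int)); 
    print((I[n][y-6:y+9,x-7:x+8,2]-I[n][y-6:y+9,x-7:x+8,0]).round().astype(int))
    for l,t,z in(("car",130,.004),("cov",215 if n=="top" else 190,.032)):
        c,ce,a=contour(g>t,A[n][l]); print(l,rect(n,c,z))
    x,y=map(int,A[n]['lg']); w=np.zeros(g.shape,bool); w[(y-12)*U:(y+12)*U,(x-12)*U:(x+12)*U]=1
    c,ce,a=contour((g>58)&w,A[n]['lg']); print("lg",ce,a,c.min(0),c.max(0),onz(n,ce,.010)[:2]); S[n]=ce
print(tri(S["top"],S["side"]))
E
```

```text
top roof/side/bg g: [array([236., 238., 238.]), array([124., 129., 128.])]
[[ 49  50  50  51  52  53  52  52  50  50  50  50  50  50  50]
 [ 50  49  50  51  52  52  52  52  50  50  49  49  49  50  50]
 [ 50  50  50  50  51  52  57  62  59  52  50  49  49  49  50]
 [ 50  50  51  50  52  59  74  85  81  66  54  50  50  50  50]
 [ 50  49  50  50  54  69  93 112 114  92  64  52  49  49  50]
 [ 49  50  49  49  56  80 110 131 139 114  75  54  50  50  49]
 [ 50  50  50  49  58  91 123 135 141 116  77  55  50  50  50]
 [ 50  50  50  48  58  92 122 128 129 107  72  54  50  51  52]
 [ 51  52  49  47  53  78 103 112 111  92  65  53  50  51  52]
 [ 51  51  49  47  46  58  77  90  88  73  56  51  50  51  51]
 [ 50  51  50  48  45  47  57  67  65  55  50  50  50  50  51]
 [ 49  50  50  50  48  47  48  51  50  48  49  50  51  50  50]
 [ 50  49  50  50  50  49  48  48  48  49  50  50  50  50  51]
 [ 50  49  49  49  50  50  50  50  51  50  50  50  50  50  51]
 [ 49  49  49  51  50  50  50  51  51  50  50  51  50  50  51]]
[[ 17  17  16  15  16  16  17  17  17  17  17  16  16  17  17]
 [ 16  17  17  1
[... 2890 characters left out ...]
   5  -3   1  -3   0  -2   1   2   6  12  10]
 [ 11  12  12   8   6   4   2   2   2   4   4   9  10  12  11]
 [ 11  11  12  11   8   7   6   6   5   6   9  11  11  10  11]
 [ 12  12  12  12  11  10  12  10  11  10  11  12  12  10  11]
 [ 11  11  13  10  11  10  10  14  13  14  12  12  12  12  12]]
car (array([ 0.5455, -0.0749]), np.float64(11.412127244324008), (np.float32(0.079919666), np.float32(0.22044182)))
cov (array([ 0.4232, -0.3261]), np.float64(-14.173036048088806), (np.float32(0.06020988), np.float32(0.14413664)))
lg [269.2748 194.4115] 161.20833333333334 [261.9167 187.4167] [276.4167 201.9167] [ 0.4295 -0.0448]
(array([ 0.4334, -0.0412,  0.0163]), np.float64(0.0011844052978586509))
```

```bash
cat >> h.py <<'E'
def win(g,at,r):
    x,y=map(int,at); w=np.zeros(g.shape,bool); w[(y-r)*U:(y+r)*U,(x-r)*U:(x+r)*U]=1; return w
E
python3 - <<'E'
from h import *
np.set_printoptions(precision=4,suppress=True)
I=np.load("i0.npz")
A={"top":dict(car=(260,183),lg=(251.5,216),sm=(285.5,216.5)),"side":dict(car=(228,213),lg=(269.5,195),sm=(244.5,171))}
S={}
for n in("top","side"):
    im=up(I[n]); g=im.mean(2); ch=im[...,2]-im[...,0]
    for l,z,t in(("lg",.01,8 if n=="top" else 6),("sm",.008,8 if n=="top" else 6)):
        c,ce,a=contour((cv2.GaussianBlur(ch,(0,0),3)<t)&win(g,A[n][l],11),A[n][l]); S[n,l]=ce
        print(n,l,ce,round(a),c.min(0),c.max(0),onz(n,ce,z)[:2])
    P=[(262,181),(250,186),(258,184)] if n=="top" else [(228,213),(214,205),(245,222)]
    print([I[n][b,a].round() for a,b in P])
    for t in(100,120):
        m=(g>t)&(ch>10)&win(g,A[n]["car"],34)
        try:
            c,ce,a=contour(cv2.morphologyEx(m.astype(np.uint8),cv2.MORPH_OPEN,np.ones((7,7))),A[n]["car"])
            h=cv2.convexHull((c*50).astype(np.int32)); print("deck",t,a,cv2.minAreaRect(c.astype(np.float32)),rect(n,c,.018))
        except Exception as e: print("x",e)
    # first mount top: dark disc at z=.028
for l in("lg","sm"): print(l,tri(S["top",l],S["side",l]))
E
```

```text
top lg [251.2229 216.88  ] 42 [246.75 213.75] [255.4167 220.0833] [ 0.4316 -0.0408]
top sm [285.2564 216.5813] 53 [281.25 212.25] [289.0833 220.9167] [ 0.4295 -0.1492]
[array([190., 204., 212.]), array([194., 210., 215.]), array([193., 208., 214.])]
deck 100 632.0972222222223 ((259.338134765625, 181.66204833984375), (15.457436561584473, 46.46393585205078), 77.30047607421875) (array([ 0.5442, -0.0706]), np.float64(11.28959521935621), (np.float32(0.04946915), np.float32(0.14607307)))
deck 120 631.8333333333334 ((259.338134765625, 181.66204833984375), (15.457436561584473, 46.46393585205078), 77.30047607421875) (array([ 0.5442, -0.0706]), np.float64(11.28959521935621), (np.float32(0.04946915), np.float32(0.14607307)))
side lg [269.0918 195.4945] 156 [262.5833 188.25  ] [275.5833 202.75  ] [ 0.4322 -0.0424]
side sm [244.498 171.343] 90 [239.4167 165.75  ] [249.25   177.0833] [ 0.4269 -0.1505]
[array([180., 188., 191.]), array([38., 37., 38.]), array([172., 181., 182.])]
deck 100 14.888888888888888 ((217.21665954589844, 208.9000244140625), (3.8393445014953613, 5.446739196777344), 10.619636535644531) (array([ 0.5605, -0.085 ]), np.float64(-47.49730560369687), (np.float32(0.0076597556), np.float32(0.013221973)))
deck 120 14.888888888888888 ((217.21665954589844, 208.9000244140625), (3.8393445014953613, 5.446739196777344), 10.619636535644531) (array([ 0.5605, -0.085 ]), np.float64(-47.49730560369687), (np.float32(0.0076597556), np.float32(0.013221973)))
lg (array([ 0.432 , -0.0414,  0.0105]), np.float64(0.0015358375604032294))
sm (array([ 0.4287, -0.1487,  0.0108]), np.float64(0.000950578467884943))
```

Estimates: small mount (0.429,-0.149), large mount (0.433,-0.0415), carrier (0.545,-0.070) at yaw 11.3°, cover (0.423,-0.326) at yaw -14.1°. First I'll move over the small mount.

>>> move_arm:
  increments:
    - {"twist":[0,0,-0.7],"xyz":[0,0,0],"fingers":1}
    - {"twist":[0,0,0],"xyz":[0.88,-0.9,0],"fingers":1}
    - {"twist":[0,0,0],"xyz":[0.88,-0.9,0],"fingers":1}
    - {"twist":[0,0,0],"xyz":[0.88,-0.9,0],"fingers":1}
    - {"twist":[0,0,0],"xyz":[0.88,-0.9,0],"fingers":1}
    - {"twist":[0,0,0],"xyz":[0.88,-0.9,0],"fingers":1}
    - {"twist":[0,0,0],"xyz":[0.88,-0.9,0],"fingers":1}
    - {"twist":[0,0,0],"xyz":[0.88,-0.9,0],"fingers":1}
    - {"twist":[0,0,0],"xyz":[0.88,-0.9,0],"fingers":1}
    - {"twist":[0,0,-1],"xyz":[0,0,0],"fingers":1}
    - {"twist":[0,0,-1],"xyz":[0,0,0],"fingers":1}
    - {"twist":[0,0,-1],"xyz":[0,0,0.5],"fingers":1}
    - {"twist":[0,0,-1],"xyz":[0,0,0.5],"fingers":1}
    - {"twist":[0,0,-1],"xyz":[0,0,0.5],"fingers":1}
    - {"twist":[0,0,-1],"xyz":[0,0,0.5],"fingers":1}
    - {"twist":[0,0,-1],"xyz":[0,0,0.5],"fingers":1}
    - {"twist":[0,0,-1],"xyz":[0,0,0],"fingers":1}
    - {"twist":[0,0,-1],"xyz":[0,0,0],"fingers":1}
    - {"twist":[0,0,-1],"xyz":[0,0,0],"fingers":1}
    - {"twist":[0,0,-1],"xyz":[0,0,0],"fingers":1}

```text
time: 3.0
position: [0.3638, -0.2312, 0.1579]
eef_rot: [0.722, 0.692, 0.0, 0.0]
ft_force: [-0.5, -0.9, 0.4]
width: 0.0883
finger_force: 0.0
```

```bash
cat >> h.py <<'E'
from scipy.spatial.transform import Rotation as Rn
def togo(x,y,z,yaw):
    """units of shift (tool axes now) and turns to reach x,y,z with tool y along world yaw (deg, mod 180)"""
    o=arm.get_obs(); R=Rn.from_quat(o['eef_rot']).as_matrix(); p=o['position']
    cy=np.rad2deg(np.arctan2(R[1,1],R[0,1])); dy=(yaw-cy+90)%180-90
    tilt=R.T@np.cross(R[:,2],[0,0,-1])
    print("t",round(o['time'],2),"pos",p.round(4),"yaw",cy.round(2),"F",o['ft_force'].round(2),"w",round(o['width'],4),"grip",round(o['finger_force'],1))
    print("shift units",(R.T@(np.array([x,y,z])-p)/.04).round(3),"turn z units",round(-np.deg2rad(dy)/.1,3),"tilt units",(tilt/.1).round(3),"j7",o['joint_pos'][6].round(2))
E
python3 -c "
from h import *
togo(.429,-.149,.1,11.3)"
```

```text
t 3.0 pos [ 0.3638 -0.2312  0.1579] yaw -2.46 F [-0.47 -0.93  0.39] w 0.0883 grip 0.0
shift units [2.124 1.539 1.447] turn z units -2.401 tilt units [0.004 0.003 0.   ] j7 0.21
```

>>> move_arm:
  increments:
    - {"twist":[0,0,0],"xyz":[0.7,0.5,0.3],"fingers":1}
    - {"twist":[0,0,0],"xyz":[0.7,0.5,0.4],"fingers":1}
    - {"twist":[0,0,0],"xyz":[0.7,0.5,0.4],"fingers":1}
    - {"twist":[0,0,-0.8],"xyz":[0,0,0.3],"fingers":1}
    - {"twist":[0,0,-0.8],"xyz":[0,0,0],"fingers":1}
    - {"twist":[0,0,-0.8],"xyz":[0,0,0],"fingers":1}
    - {"twist":[0,0,0],"xyz":[0,0,0],"fingers":1}

```text
time: 3.88
position: [0.4277, -0.1501, 0.1018]
eef_rot: [0.636, 0.772, 0.0, 0.0]
ft_force: [-0.9, 0.9, 1.1]
width: 0.0878
finger_force: 0.0
```

```bash
python3 -c "
from h import *
togo(.429,-.149,.029,11.3)"
```

```text
t 3.88 pos [ 0.4277 -0.1501  0.1018] yaw 11.06 F [-0.91  0.86  1.06] w 0.0878 grip 0.0
shift units [0.02  0.037 1.82 ] turn z units -0.042 tilt units [0.004 0.001 0.   ] j7 0.1
```

>>> move_arm:
  increments:
    - {"twist":[0,0,0],"xyz":[0.02,0.04,0.5],"fingers":1}
    - {"twist":[0,0,0],"xyz":[0,0,0.5],"fingers":1}
    - {"twist":[0,0,0],"xyz":[0,0,0.5],"fingers":1}
    - {"twist":[0,0,0],"xyz":[0,0,0.32],"fingers":1}
    - {"twist":[0,0,0],"xyz":[0,0,0],"fingers":-0.4}
    - {"twist":[0,0,0],"xyz":[0,0,0],"fingers":-0.6}
    - {"twist":[0,0,0],"xyz":[0,0,0],"fingers":-1}
    - {"twist":[0,0,0],"xyz":[0,0,0],"fingers":-1}
    - {"twist":[0,0,0],"xyz":[0,0,0],"fingers":-1}
    - {"twist":[0,0,0],"xyz":[0,0,0],"fingers":-1}

```text
time: 5.12
position: [0.4289, -0.1489, 0.029]
eef_rot: [0.635, 0.772, -0.0, 0.0]
ft_force: [-0.2, 0.0, -0.2]
width: 0.0305
finger_force: 0.0
```

```bash
python3 -c "
from h import *
togo(.429,-.149,.029,11.3)"
```

```text
t 5.12 pos [ 0.4289 -0.1489  0.029 ] yaw 11.11 F [-0.21  0.03 -0.18] w 0.0305 grip 0.0
shift units [-0.004  0.002 -0.   ] turn z units -0.032 tilt units [0.001 0.001 0.   ] j7 -0.0
```

>>> move_arm:
  increments:
    - {"twist":[0,0,0],"xyz":[0,0,0],"fingers":-1}
    - {"twist":[0,0,0],"xyz":[0,0,0],"fingers":-1}
    - {"twist":[0,0,0],"xyz":[0,0,0],"fingers":-1}

```text
time: 5.5
position: [0.4289, -0.1488, 0.0289]
eef_rot: [0.635, 0.772, 0.0, 0.0]
ft_force: [-0.2, 0.4, 1.5]
width: 0.0238
finger_force: 30.0
```

```bash
python3 -c "
from h import *
togo(.429,-.149,.029,11.3)
for n in C: cv2.imwrite(f'pics/g_{n}.png',grab(n,2)[:,:,::-1])"
```

```text
t 5.5 pos [ 0.4289 -0.1488  0.0289] yaw 11.12 F [-0.18  0.38  1.52] w 0.0238 grip 30.0
shift units [-0.005  0.    -0.002] turn z units -0.032 tilt units [0.001 0.001 0.   ] j7 -0.0[ WARN:0@1.924] global loadsave.cpp:1063 imwrite_ Unsupported depth image for selected encoder is fallbacked to CV_8U.
```

>>> move_arm:
  increments:
    - {"twist":[0,0,0],"xyz":[0,0,-0.4],"fingers":-1}
    - {"twist":[0,0,0],"xyz":[0,0,-0.8],"fingers":-1}
    - {"twist":[0,0,0],"xyz":[0,0,-0.8],"fingers":-1}
    - {"twist":[0,0,0],"xyz":[0,0,0],"fingers":-1}

```text
time: 6.2
position: [0.4303, -0.1494, 0.1114]
eef_rot: [0.635, 0.772, 0.001, 0.002]
ft_force: [-0.3, -0.4, -0.5]
width: 0.0242
finger_force: 30.0
```

Run:
```python
from h import *
togo(.545,-.070,.11,11.3)
W=np.zeros((400,800,3),np.uint8)
o=arm.get_obs()['position']
for i,n in enumerate(C):
    im=grab(n,2).astype(np.uint8); p=proj(n,o-[0,0,.015]); print(n,p); x,y=map(int,p); W[:,i*400:i*400+400]=cv2.resize(im[y-25:y+25,x-25:x+25],(400,400),interpolation=cv2.INTER_CUBIC)
cv2.imwrite("pics/hold.png",W[:,:,::-1])
```

```text
t 6.2 pos [ 0.4303 -0.1494  0.1114] yaw 11.1 F [-0.34 -0.39 -0.47] w 0.0242 grip 30.0
shift units [1.396 3.194 0.045] turn z units -0.036 tilt units [0.04  0.025 0.   ] j7 0.1
side [242.33663369 147.65123017]
top [287.20484977 211.6390079 ]
```

View pics/hold.png

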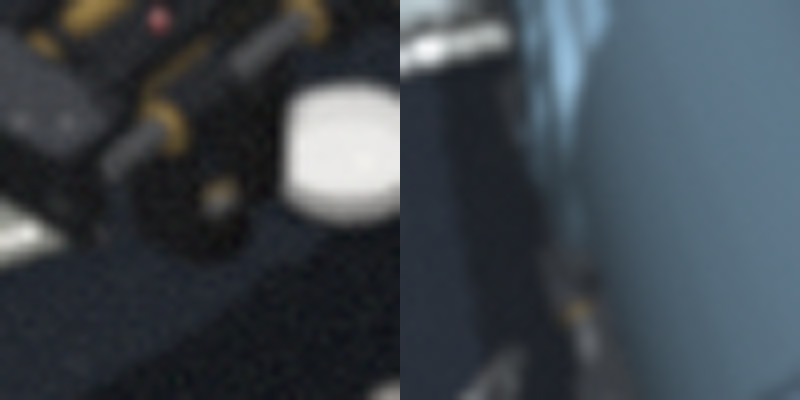

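The side crop shows the small mount held, with its inclusion under the pads. The top view is blocked by the arm. I'll carry it over pocket 2, where the black mount will contrast with the grey deck.

>>> move_arm:
  increments:
    - {"twist":[0.04,0.02,-0.04],"xyz":[0.2,0.45,0],"fingers":-1}
    - {"twist":[0,0,0],"xyz":[0.4,0.9,0],"fingers":-1}
    - {"twist":[0,0,0],"xyz":[0.4,0.9,0],"fingers":-1}
    - {"twist":[0,0,0],"xyz":[0.35,0.75,0],"fingers":-1}
    - {"twist":[0,0,0],"xyz":[0.05,0.2,0.5],"fingers":-1}
    - {"twist":[0,0,0],"xyz":[0,0,0.4],"fingers":-1}
    - {"twist":[0,0,0],"xyz":[0,0,0.3],"fingers":-1}
    - {"twist":[0,0,0],"xyz":[0,0,0],"fingers":-1}

```text
time: 7.4
position: [0.542, -0.0689, 0.0595]
eef_rot: [0.634, 0.773, -0.002, -0.003]
ft_force: [-0.5, -0.4, 0.3]
width: 0.0243
finger_force: 30.0
```

Run:
```python
from h import *
togo(.545,-.070,.060,11.3)
im=grab("side",4); np.save("s1.npy",im)
x,y=180,160
v=np.hstack([cv2.resize(q[y:y+70,x:x+66].astype(np.uint8),None,fx=6,fy=6,interpolation=cv2.INTER_CUBIC) for q in (im,np.load("i0.npz")["side"])])
cv2.imwrite("pics/over2.png",v[:,:,::-1])
```

```text
t 7.4 pos [ 0.542  -0.0689  0.0595] yaw 11.33 F [-0.53 -0.41  0.3 ] w 0.0243 grip 30.0
shift units [-0.041  0.068 -0.014] turn z units 0.004 tilt units [-0.065 -0.025  0.   ] j7 -0.11
```

View pics/over2.png

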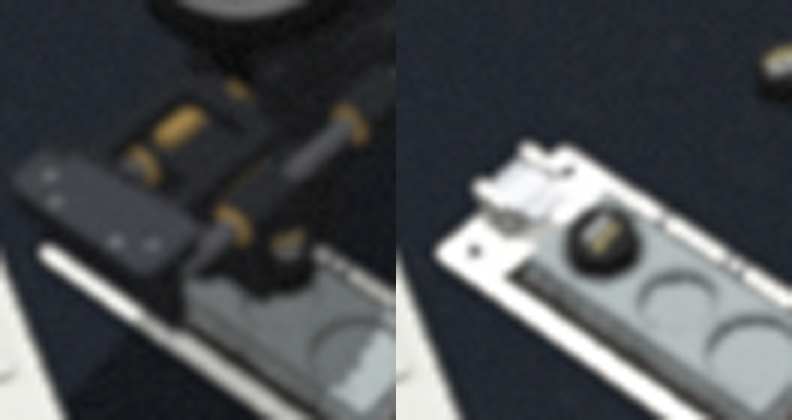

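Run:
```python
from h import *
np.set_printoptions(linewidth=200)
im=np.load("s1.npy"); g=im.mean(2); p=arm.get_obs()['position']
th=np.linspace(0,2*np.pi,72)
def sil(c,r,h): 
    P=np.array([proj("side",[c[0]+r*np.cos(t),c[1]+r*np.sin(t),c[2]+z]) for t in th for z in(0,h)]); return P
P=sil([p[0],p[1],p[2]-.029],.013,.016); print("pred centre",proj("side",p-[0,0,.021]),P.min(0),P.max(0))
h=cv2.convexHull(P.astype(np.float32)).reshape(-1,2)
print(g[198:214,218:240].round().astype(int))
# lower-right boundary: points with g crossing 75
e=up(im).mean(2); m=(e<75).astype(np.uint8); 
pts=[]
for r in range(203,211):
    row=e[int((r+.5)*U)]; xs=np.arange(len(row))
    seg=[ (x+.5)/U-.5 for x in range(int(223*U),int(238*U)) if row[x]<75<=row[x+1]]
    print(r,"edge",np.round(seg,2),"pred right",round(max([h[i,0]+(r-h[i,1])*(h[(i+1)%len(h),0]-h[i,0])/(h[(i+1)%len(h),1]-h[i,1]) for i in range(len(h)) if (h[i,1]-r)*(h[(i+1)%len(h),1]-r)<0],default=0),2))
for c in range(224,232):
    col=e[:,int((c+.5)*U)]; print("col",c,[round((y+.5)/U-.5,2) for y in range(203*U,214*U) if col[y]<75<=col[y+1]],"pred",round(max([h[i,1]+(c-h[i,0])*(h[(i+1)%len(h),1]-h[i,1])/(h[(i+1)%len(h),0]-h[i,0]) for i in range(len(h)) if (h[i,0]-c)*(h[(i+1)%len(h),0]-c)<0],default=0),2))
```

```text
pred centre [226.22763392 203.54095288] [220.45969464 197.18662307] [231.91158728 209.93703442]
[[ 76  78  82  65  38  27  26  27  36  38  47  55  46  29  25  21  26  24  24  26  26  24]
 [ 66  68  72  59  39  25  29  39  54  63  73  73  56  32  28  23  24  24  29  26  26  24]
 [ 51  52  56  46  33  29  29  50  69  79  82  74  53  35  42  47  43  30  26  25  24  26]
 [ 35  32  36  32  24  23  30  52  72  79  82  72  49  41  71  94  84  57  35  26  24  27]
 [ 28  27  24  29  26  23  26  41  66  78  78  66  43  45  84 120 115  89  65  48  29  21]
 [ 27  25  22  28  26  24  23  28  42  50  49  39  29  33  64 102 109 107 111  89  56  38]
 [ 27  28  25  28  26  25  23  25  29  29  30  28  25  24  48  76  86 104 126 112  95  80]
 [ 28  25  25  25  28  24  23  21  26  26  25  22  20  26  59  89  96  94  95  99 127 136]
 [ 48  32  24  27  28  26  26  26  24  20  23  19  18  36  71 100 109 102  90  95 131 156]
 [ 79  59  37  28  27  26  22  23  23  15  23  24  34  54  80 103 112 113 107 100 107 127]
 [102  84  64  42  31  27  28  36  37  37  41  51  68  84  93 104 111 113 113 112 105 104]
 [1
[... 261 characters left out ...]
114 111]
 [110 110 104 105 111 112 113 114 115 114 113 112 113 110 112 111 111 109 103 103 102 102]
 [102 109 108 106 106 111 113 112 113 113 114 113 112 109 110 106 104  96  93  90  89  88]]
203 edge [232.25] pred right 231.69
204 edge [232.92] pred right 231.79
205 edge [232.25] pred right 231.89
206 edge [231.92] pred right 231.86
207 edge [231.75] pred right 231.53
208 edge [230.08] pred right 230.84
209 edge [225.25] pred right 229.59
210 edge [] pred right 0
col 224 [209.75] pred 209.59
col 225 [209.08] pred 209.84
col 226 [208.92] pred 209.93
col 227 [208.92] pred 209.88
col 228 [208.75] pred 209.68
col 229 [208.58] pred 209.31
col 230 [208.08] pred 208.73
col 231 [207.58] pred 207.81
```

The mount's silhouette matches the prediction within about 1 px. I'll centre it and lower it gently with force checks.

>>> move_arm:
  increments:
    - {"twist":[-0.065,-0.025,0],"xyz":[-0.04,0.07,0.15],"fingers":-1}
    - {"twist":[0,0,0],"xyz":[0,0,0.1],"fingers":-1}
    - {"twist":[0,0,0],"xyz":[0,0,0.05],"fingers":-1}
    - {"twist":[0,0,0],"xyz":[0,0,0],"fingers":-1}

```text
time: 8.1
position: [0.5461, -0.0697, 0.0483]
eef_rot: [0.634, 0.774, 0.001, 0.001]
ft_force: [-0.1, -0.2, -0.1]
width: 0.0239
finger_force: 30.0
```

Run:
```python
from h import *
togo(.545,-.070,.039,11.3)
```

```text
t 8.1 pos [ 0.5461 -0.0697  0.0483] yaw 11.35 F [-0.11 -0.16 -0.09] w 0.0239 grip 30.0
shift units [-0.002 -0.029  0.233] turn z units 0.009 tilt units [0.021 0.004 0.   ] j7 -0.12
```

>>> move_arm:
  increments:
    - {"twist":[0.02,0,0],"xyz":[0,-0.02,0.05],"fingers":-1}
    - {"twist":[0,0,0],"xyz":[0,0,0.03],"fingers":-1}
    - {"twist":[0,0,0],"xyz":[0,0,0],"fingers":-1}

```text
time: 8.48
position: [0.5454, -0.0699, 0.0453]
eef_rot: [0.634, 0.774, -0.0, 0.0]
ft_force: [-0.6, 0.0, 0.3]
width: 0.0236
finger_force: 30.0
```

Run:
```python
from h import *
togo(.545,-.070,.039,11.3)
```

```text
t 8.47 pos [ 0.5454 -0.0699  0.0453] yaw 11.35 F [-0.56  0.04  0.29] w 0.0236 grip 30.0
shift units [-0.001 -0.011  0.156] turn z units 0.008 tilt units [0.003 0.004 0.   ] j7 -0.12
```

No contact, and the bottom is at about 16 mm, below the deck top, so it's entering the pocket. I'll continue down.

>>> move_arm:
  increments:
    - {"twist":[0,0,0],"xyz":[0,-0.01,0.05],"fingers":-1}
    - {"twist":[0,0,0],"xyz":[0,0,0.05],"fingers":-1}
    - {"twist":[0,0,0],"xyz":[0,0,0.04],"fingers":-1}
    - {"twist":[0,0,0],"xyz":[0,0,0],"fingers":-1}

```text
time: 8.98
position: [0.5449, -0.0699, 0.0396]
eef_rot: [0.634, 0.774, -0.0, 0.0]
ft_force: [0.8, 0.0, 0.3]
width: 0.0238
finger_force: 30.0
```

Run:
```python
from h import *
togo(.545,-.070,.039,11.3)
```

```text
t 8.97 pos [ 0.5449 -0.0699  0.0396] yaw 11.35 F [0.82 0.01 0.31] w 0.0238 grip 30.0
shift units [-0.002  0.001  0.014] turn z units 0.008 tilt units [0.002 0.004 0.   ] j7 -0.12
```

>>> move_arm:
  increments:
    - {"twist":[0,0,0],"xyz":[0,0,0.02],"fingers":-1}
    - {"twist":[0,0,0],"xyz":[0,0,0],"fingers":-1}
    - {"twist":[0,0,0],"xyz":[0,0,0],"fingers":0.1}
    - {"twist":[0,0,0],"xyz":[0,0,0],"fingers":0.1}
    - {"twist":[0,0,0],"xyz":[0,0,0],"fingers":0.1}
    - {"twist":[0,0,0],"xyz":[0,0,-0.2],"fingers":0.1}
    - {"twist":[0,0,0],"xyz":[0,0,-0.6],"fingers":0.1}
    - {"twist":[0,0,0],"xyz":[0,0,-1],"fingers":0.1}
    - {"twist":[0,0,0],"xyz":[0,0,0],"fingers":0.1}

```text
time: 10.1
position: [0.5472, -0.07, 0.1141]
eef_rot: [0.634, 0.773, 0.002, 0.003]
ft_force: [-0.1, 0.1, -1.1]
width: 0.0488
finger_force: 0.0
```

Run:
```python
from h import *
togo(.4335,-.0415,.1,11.3)
```

```text
t 10.1 pos [ 0.5472 -0.07    0.1141] yaw 11.34 F [-0.14  0.07 -1.07] w 0.0488 grip 0.0
shift units [ 1.259 -2.65   0.333] turn z units 0.007 tilt units [0.06  0.022 0.   ] j7 -0.07
```

>>> move_arm:
  increments:
    - {"twist":[0.06,0.02,0],"xyz":[0.3,-0.5,0],"fingers":0.3}
    - {"twist":[0,0,0],"xyz":[0.45,-0.9,0],"fingers":0.3}
    - {"twist":[0,0,0],"xyz":[0.45,-0.9,0],"fingers":0.3}
    - {"twist":[0,0,0],"xyz":[0.06,-0.3,0.2],"fingers":0.3}
    - {"twist":[0,0,0],"xyz":[0,0,0.1],"fingers":0.3}
    - {"twist":[0,0,0],"xyz":[0,0,0],"fingers":0.3}

```text
time: 10.85
position: [0.4343, -0.0412, 0.0991]
eef_rot: [0.634, 0.773, -0.001, -0.002]
ft_force: [-0.3, 0.0, 0.1]
width: 0.057
finger_force: 0.0
```

Run:
```python
from h import *
togo(.4335,-.042,.0295,11.3)
W=np.zeros((420,800,3),np.uint8)
for i,(n,x,y) in enumerate((("side",190,160),("top",220,155))):
    im=grab(n,3); np.save(f"a_{n}.npy",im); W[:,i*400:i*400+400]=cv2.resize(im[y:y+84,x:x+80].astype(np.uint8),(400,420),interpolation=cv2.INTER_CUBIC)
cv2.imwrite("pics/small_in.png",W[:,:,::-1])
```

```text
t 10.85 pos [ 0.4343 -0.0412  0.0991] yaw 11.31 F [-0.26  0.04  0.14] w 0.057 grip 0.0
shift units [-0.019 -0.016  1.741] turn z units 0.002 tilt units [-0.048 -0.016  0.   ] j7 -0.16
```

View pics/small_in.png

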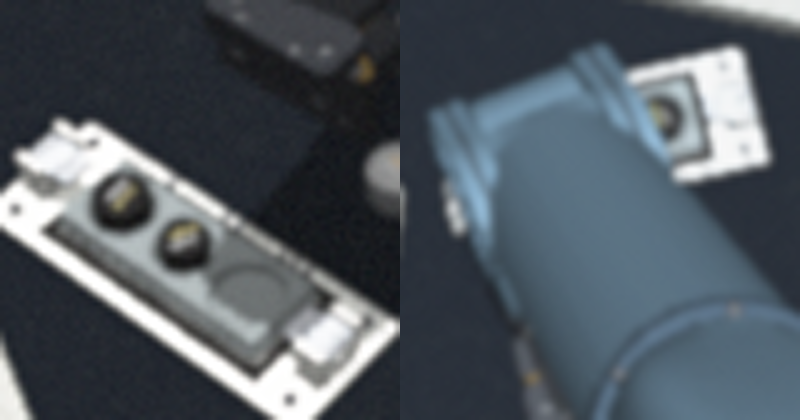

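The small mount sits upright in pocket 2, at about (185,243) in the side crop. Next is the large mount.

>>> move_arm:
  increments:
    - {"twist":[-0.03,0,0],"xyz":[-0.01,-0.01,0.5],"fingers":0.3}
    - {"twist":[0,0,0],"xyz":[0,0,0.5],"fingers":0.3}
    - {"twist":[0,0,0],"xyz":[0,0,0.5],"fingers":0.3}
    - {"twist":[0,0,0],"xyz":[0,0,0.24],"fingers":0.3}
    - {"twist":[0,0,0],"xyz":[0,0,0],"fingers":0.3}
    - {"twist":[0,0,0],"xyz":[0,0,0],"fingers":-1}
    - {"twist":[0,0,0],"xyz":[0,0,0],"fingers":-1}
    - {"twist":[0,0,0],"xyz":[0,0,0],"fingers":-1}
    - {"twist":[0,0,0],"xyz":[0,0,0],"fingers":-1}
    - {"twist":[0,0,0],"xyz":[0,0,0],"fingers":-1}
    - {"twist":[0,0,0],"xyz":[0,0,0],"fingers":-1}

```text
time: 12.52
position: [0.4329, -0.0415, 0.0302]
eef_rot: [0.634, 0.774, -0.0, -0.001]
ft_force: [-1.2, 0.4, 6.3]
width: 0.0306
finger_force: 30.0
```

Run:
```python
from h import *
togo(.537,-.0298,.1,11.3)
```

```text
t 12.53 pos [ 0.4329 -0.0415  0.0302] yaw 11.34 F [-1.21  0.38  6.3 ] w 0.0306 grip 30.0
shift units [-0.224  2.607 -1.75 ] turn z units 0.007 tilt units [-0.019 -0.011  0.   ] j7 -0.26
```

>>> move_arm:
  increments:
    - {"twist":[0,0,0],"xyz":[0,0,-0.4],"fingers":-1}
    - {"twist":[0,0,0],"xyz":[0,0,-0.7],"fingers":-1}
    - {"twist":[0,0,0],"xyz":[0,0,-0.6],"fingers":-1}
    - {"twist":[0,0,0],"xyz":[-0.05,0.5,0],"fingers":-1}
    - {"twist":[0,0,0],"xyz":[-0.07,0.8,0],"fingers":-1}
    - {"twist":[0,0,0],"xyz":[-0.07,0.8,0],"fingers":-1}
    - {"twist":[0,0,0],"xyz":[-0.03,0.5,0.3],"fingers":-1}
    - {"twist":[0,0,0],"xyz":[0,0,0.4],"fingers":-1}
    - {"twist":[0,0,0],"xyz":[0,0,0.2],"fingers":-1}
    - {"twist":[0,0,0],"xyz":[0,0,0],"fingers":-1}

```text
time: 13.78
position: [0.5346, -0.0298, 0.0609]
eef_rot: [0.634, 0.774, -0.001, -0.002]
ft_force: [0.3, 0.5, -0.7]
width: 0.0302
finger_force: 30.0
```

Run:
```python
from h import *
togo(.537,-.0298,.0402,11.3)
```

```text
t 13.78 pos [ 0.5346 -0.0298  0.0609] yaw 11.35 F [ 0.35  0.5  -0.68] w 0.0302 grip 30.0
shift units [-0.013  0.06   0.518] turn z units 0.009 tilt units [-0.051 -0.018  0.   ] j7 -0.19
```

>>> move_arm:
  increments:
    - {"twist":[0,0,0],"xyz":[-0.01,0.02,0.15],"fingers":-1}
    - {"twist":[0,0,0],"xyz":[0,0,0.12],"fingers":-1}
    - {"twist":[0,0,0],"xyz":[0,0,0.06],"fingers":-1}
    - {"twist":[0,0,0],"xyz":[0,0,0],"fingers":-1}
    - {"twist":[0,0,0],"xyz":[0,0,0],"fingers":-1}

```text
time: 14.4
position: [0.5372, -0.0298, 0.0485]
eef_rot: [0.634, 0.774, -0.0, -0.001]
ft_force: [0.3, -0.5, -0.7]
width: 0.0305
finger_force: 30.0
```

Run:
```python
from h import *
togo(.537,-.0298,.0402,11.3)
```

```text
t 14.4 pos [ 0.5372 -0.0298  0.0485] yaw 11.35 F [ 0.33 -0.52 -0.68] w 0.0305 grip 30.0
shift units [ 0.    -0.004  0.207] turn z units 0.009 tilt units [-0.024 -0.015  0.   ] j7 -0.2
```

>>> move_arm:
  increments:
    - {"twist":[0,0,0],"xyz":[0,0,0.05],"fingers":-1}
    - {"twist":[0,0,0],"xyz":[0,0,0.04],"fingers":-1}
    - {"twist":[0,0,0],"xyz":[0,0,0],"fingers":-1}

```text
time: 14.78
position: [0.537, -0.0298, 0.0446]
eef_rot: [0.634, 0.774, -0.001, -0.001]
ft_force: [-0.1, -0.1, -0.5]
width: 0.0299
finger_force: 30.0
```

Run:
```python
from h import *
togo(.537,-.0298,.0402,11.3)
```

```text
t 14.78 pos [ 0.537  -0.0298  0.0446] yaw 11.35 F [-0.07 -0.14 -0.51] w 0.0299 grip 30.0
shift units [ 0.    -0.001  0.111] turn z units 0.008 tilt units [-0.027 -0.015  0.   ] j7 -0.2
```

Bottom is at about 14 mm, inside the pocket, with no contact force. I'll finish lowering, release, and retreat towards the cover.

>>> move_arm:
  increments:
    - {"twist":[0,0,0],"xyz":[0,0,0.05],"fingers":-1}
    - {"twist":[0,0,0],"xyz":[0,0,0.05],"fingers":-1}
    - {"twist":[0,0,0],"xyz":[0,0,0.01],"fingers":-1}
    - {"twist":[0,0,0],"xyz":[0,0,0],"fingers":-1}
    - {"twist":[0,0,0],"xyz":[0,0,0],"fingers":0.3}
    - {"twist":[0,0,0],"xyz":[0,0,0],"fingers":0.3}
    - {"twist":[0,0,0],"xyz":[0,0,0],"fingers":0.3}
    - {"twist":[0,0,0],"xyz":[0,0,-0.2],"fingers":0.3}
    - {"twist":[0,0,0],"xyz":[0,0,-0.6],"fingers":0.3}
    - {"twist":[0,0,0],"xyz":[0,0,-1],"fingers":0.3}
    - {"twist":[0,0,0],"xyz":[0,0,-1],"fingers":0.3}
    - {"twist":[0,0,0],"xyz":[0,0,0],"fingers":0.3}

```text
time: 16.27
position: [0.5396, -0.0299, 0.1557]
eef_rot: [0.634, 0.773, 0.001, 0.001]
ft_force: [0.0, 0.7, 0.1]
width: 0.0569
finger_force: 0.0
```

Run:
```python
from h import *
togo(.423,-.326,.15,-14.1)
```

```text
t 16.27 pos [ 0.5396 -0.0299  0.1557] yaw 11.34 F [0.04 0.67 0.08] w 0.0569 grip 0.0
shift units [-6.686 -4.314  0.128] turn z units 4.44 tilt units [0.035 0.001 0.   ] j7 -0.11
```

>>> move_arm:
  increments:
    - {"twist":[0,0,0],"xyz":[-0.6,-0.4,0],"fingers":0.3}
    - {"twist":[0,0,0],"xyz":[-1,-0.65,0],"fingers":0.3}
    - {"twist":[0,0,0],"xyz":[-1,-0.65,0],"fingers":0.3}
    - {"twist":[0,0,0],"xyz":[-1,-0.65,0],"fingers":0.3}
    - {"twist":[0,0,0],"xyz":[-1,-0.65,0],"fingers":0.3}
    - {"twist":[0,0,0],"xyz":[-1,-0.65,0],"fingers":0.3}
    - {"twist":[0,0,0],"xyz":[-0.9,-0.6,0],"fingers":0.3}
    - {"twist":[0,0,0.9],"xyz":[0,0,0],"fingers":0.3}
    - {"twist":[0,0,0.9],"xyz":[0,0,0],"fingers":0.3}
    - {"twist":[0,0,0.9],"xyz":[0,0,0],"fingers":0.3}
    - {"twist":[0,0,0.9],"xyz":[0,0,0],"fingers":0.3}
    - {"twist":[0,0,0.84],"xyz":[0,0,0],"fingers":0.3}
    - {"twist":[0,0,0],"xyz":[0,0,0],"fingers":0.3}

```text
time: 17.9
position: [0.4215, -0.318, 0.1518]
eef_rot: [0.788, 0.615, -0.001, -0.002]
ft_force: [-0.7, -0.3, -0.3]
width: 0.0576
finger_force: 0.0
```

Run:
```python
from h import *
togo(.423,-.326,.043,-14.1)
W=np.zeros((420,800,3),np.uint8)
for i,(n,x,y) in enumerate((("side",180,160),("top",222,155))):
    im=grab(n,4); np.save(f"b_{n}.npy",im); W[:,i*400:i*400+400]=cv2.resize(im[y:y+84,x:x+80].astype(np.uint8),(400,420),interpolation=cv2.INTER_CUBIC)
    g=up(im).mean(2); c,ce,a=contour(g>130,(228,213) if n=="side" else (260,183)); print(n,a,rect(n,c,.004))
cv2.imwrite("pics/both_in.png",W[:,:,::-1])
```

```text
t 17.9 pos [ 0.4215 -0.318   0.1518] yaw -14.04 F [-0.68 -0.33 -0.34] w 0.0576 grip 0.0
shift units [-0.187  0.097  2.72 ] turn z units 0.011 tilt units [-0.041 -0.004  0.   ] j7 0.12
side 2273.236111111111 (array([ 0.54542235, -0.07487206]), np.float64(11.385817987884847), (np.float32(0.079971574), np.float32(0.22051038)))
top 1587.0416666666667 (array([ 0.5449719 , -0.06982998]), np.float64(11.291275365310621), (np.float32(0.081593946), np.float32(0.21087967)))
```

View pics/both_in.png

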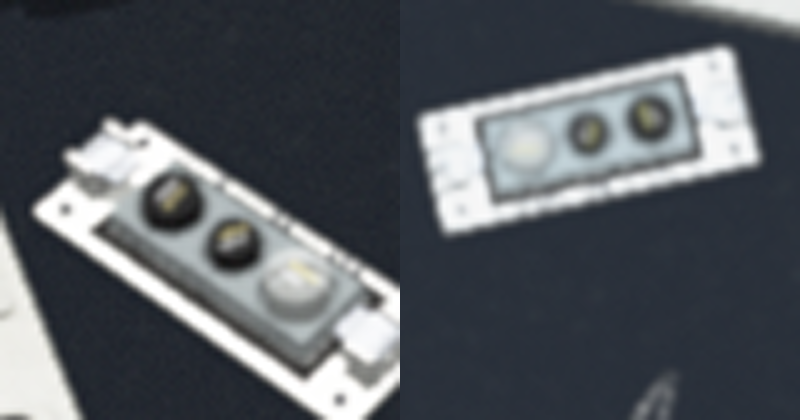

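Both mounts are seated in order, as both crops show. Next I'll grip the cover's bar.

>>> move_arm:
  increments:
    - {"twist":[0,0,0],"xyz":[-0.19,0.09,0.4],"fingers":0.3}
    - {"twist":[0,0,0],"xyz":[0,0,0.6],"fingers":0.3}
    - {"twist":[0,0,0],"xyz":[0,0,0.6],"fingers":0.3}
    - {"twist":[0,0,0],"xyz":[0,0,0.6],"fingers":0.3}
    - {"twist":[0,0,0],"xyz":[0,0,0],"fingers":0.3}
    - {"twist":[0,0,0],"xyz":[0,0,0],"fingers":0.3}

```text
time: 19.05
position: [0.4235, -0.3268, 0.0646]
eef_rot: [0.789, 0.615, -0.001, -0.001]
ft_force: [0.1, -0.6, -0.0]
width: 0.0575
finger_force: 0.0
```

Run:
```python
from h import *
togo(.423,-.326,.052,-14.1)
```

```text
t 19.05 pos [ 0.4235 -0.3268  0.0646] yaw -14.1 F [ 0.12 -0.6  -0.  ] w 0.0575 grip 0.0
shift units [ 0.016 -0.016  0.314] turn z units 0.0 tilt units [-0.026 -0.002  0.   ] j7 0.07
```

>>> move_arm:
  increments:
    - {"twist":[-0.02,0,0],"xyz":[0.02,-0.01,0.2],"fingers":0.3}
    - {"twist":[0,0,0],"xyz":[0,0,0.11],"fingers":0.3}
    - {"twist":[0,0,0],"xyz":[0,0,0],"fingers":-1}
    - {"twist":[0,0,0],"xyz":[0,0,0],"fingers":-1}
    - {"twist":[0,0,0],"xyz":[0,0,0],"fingers":-1}
    - {"twist":[0,0,0],"xyz":[0,0,0],"fingers":-1}
    - {"twist":[0,0,0],"xyz":[0,0,0],"fingers":-1}
    - {"twist":[0,0,0],"xyz":[0,0,0],"fingers":-1}
    - {"twist":[0,0,0],"xyz":[0,0,0],"fingers":-1}

```text
time: 20.18
position: [0.4232, -0.3256, 0.0521]
eef_rot: [0.789, 0.615, -0.0, -0.0]
ft_force: [0.7, -0.9, 1.2]
width: 0.0137
finger_force: 30.0
```

Run:
```python
from h import *
togo(.545,-.070,.15,11.3)
```

```text
t 20.18 pos [ 0.4232 -0.3256  0.0521] yaw -14.09 F [ 0.66 -0.9   1.19] w 0.0137 grip 30.0
shift units [ 6.94   1.396 -2.447] turn z units -4.432 tilt units [-0.006 -0.002  0.   ] j7 0.06
```

>>> move_arm:
  increments:
    - {"twist":[0,0,0],"xyz":[0,0,-0.4],"fingers":-1}
    - {"twist":[0,0,0],"xyz":[0,0,-0.8],"fingers":-1}
    - {"twist":[0,0,0],"xyz":[0,0,-0.8],"fingers":-1}
    - {"twist":[0,0,0],"xyz":[0.4,0.08,-0.4],"fingers":-1}
    - {"twist":[0,0,0],"xyz":[0.9,0.18,0],"fingers":-1}
    - {"twist":[0,0,0],"xyz":[1,0.2,0],"fingers":-1}
    - {"twist":[0,0,0],"xyz":[1,0.2,0],"fingers":-1}
    - {"twist":[0,0,0],"xyz":[1,0.2,0],"fingers":-1}
    - {"twist":[0,0,0],"xyz":[1,0.2,0],"fingers":-1}
    - {"twist":[0,0,0],"xyz":[1,0.2,0],"fingers":-1}
    - {"twist":[0,0,0],"xyz":[0.6,0.15,0],"fingers":-1}
    - {"twist":[0,0,-0.8],"xyz":[0,0,0],"fingers":-1}
    - {"twist":[0,0,-0.9],"xyz":[0,0,0],"fingers":-1}
    - {"twist":[0,0,-0.9],"xyz":[0,0,0],"fingers":-1}
    - {"twist":[0,0,-0.9],"xyz":[0,0,0],"fingers":-1}
    - {"twist":[0,0,-0.9],"xyz":[0,0,0],"fingers":-1}
    - {"twist":[0,0,0],"xyz":[0,0,0],"fingers":-1}

```text
time: 22.3
position: [0.5446, -0.0705, 0.1479]
eef_rot: [0.635, 0.772, -0.0, -0.001]
ft_force: [0.5, -0.7, -0.6]
width: 0.0138
finger_force: 30.0
```

Run:
```python
from h import *
togo(.545,-.070,.09,11.33)
```

```text
t 22.3 pos [ 0.5446 -0.0705  0.1479] yaw 11.13 F [ 0.53 -0.7  -0.57] w 0.0138 grip 30.0
shift units [0.007 0.013 1.448] turn z units -0.035 tilt units [-0.014 -0.015  0.   ] j7 -0.04
```

>>> move_arm:
  increments:
    - {"twist":[0,0,-0.03],"xyz":[0.01,0.01,0.4],"fingers":-1}
    - {"twist":[0,0,0],"xyz":[0,0,0.5],"fingers":-1}
    - {"twist":[0,0,0],"xyz":[0,0,0.4],"fingers":-1}
    - {"twist":[0,0,0],"xyz":[0,0,0.15],"fingers":-1}
    - {"twist":[0,0,0],"xyz":[0,0,0],"fingers":-1}
    - {"twist":[0,0,0],"xyz":[0,0,0],"fingers":-1}

```text
time: 23.05
position: [0.5458, -0.0711, 0.0905]
eef_rot: [0.634, 0.773, 0.0, -0.0]
ft_force: [0.2, 0.3, -2.0]
width: 0.0137
finger_force: 30.0
```

Run:
```python
from h import *
togo(.545,-.070,.075,11.33)
W=np.zeros((480,800,3),np.uint8)
o=arm.get_obs()['position'];a=np.deg2rad(11.33); ex=np.array([np.cos(a),np.sin(a),0]); ey=np.array([-np.sin(a),np.cos(a),0])
for i,(n,x,y) in enumerate((("side",180,160),("top",222,145))):
    im=grab(n,4); np.save(f"c_{n}.npy",im); v=cv2.resize(im[y:y+96,x:x+80].astype(np.uint8),(400,480),interpolation=cv2.INTER_CUBIC)
    for base,(w,l),zz in((o-[0,0,.0521],(29,70),0),(o-[0,0,.0521],(29,70),.032),(np.array([.545,-.07,0]),(38,103),.004)):
        q=[(proj(n,base+s*w/1e3*ex+t*l/1e3*ey+[0,0,zz])-[x,y]+.5)*5 for s,t in((1,1),(1,-1),(-1,-1),(-1,1))]
        cv2.polylines(v,[np.int32(q)],True,(255,0,0) if zz!=.004 else (0,200,0),1)
    W[:,i*400:i*400+400]=v
cv2.imwrite("pics/cover.png",W[:,:,::-1])
```

```text
t 23.05 pos [ 0.5458 -0.0711  0.0905] yaw 11.28 F [ 0.23  0.33 -1.98] w 0.0137 grip 30.0
shift units [ 0.031 -0.014  0.386] turn z units -0.008 tilt units [ 0.002 -0.004  0.   ] j7 -0.09
```

View pics/cover.png

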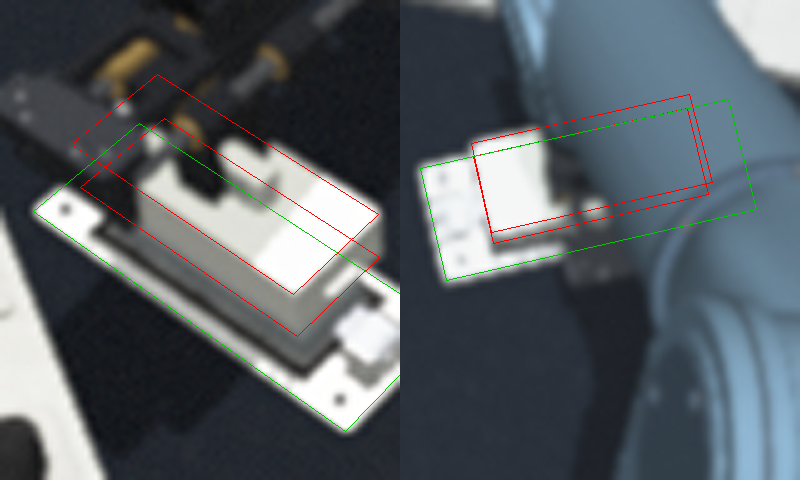

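The overlays of the cover and flange match the images within about 1 px in both views, so it's aligned. Lowering now.

>>> move_arm:
  increments:
    - {"twist":[0,0,0],"xyz":[0.03,-0.01,0.1],"fingers":-1}
    - {"twist":[0,0,0],"xyz":[0,0,0.15],"fingers":-1}
    - {"twist":[0,0,0],"xyz":[0,0,0.1],"fingers":-1}
    - {"twist":[0,0,0],"xyz":[0,0,0],"fingers":-1}
    - {"twist":[0,0,0],"xyz":[0,0,0],"fingers":-1}

```text
time: 24.08
position: [0.5447, -0.07, 0.076]
eef_rot: [0.634, 0.773, -0.0, -0.0]
ft_force: [0.6, -0.2, -0.4]
width: 0.0139
finger_force: 30.0
```

Run:
```python
from h import *
togo(.545,-.070,.0661,11.33)
```

```text
t 24.07 pos [ 0.5447 -0.07    0.076 ] yaw 11.29 F [ 0.61 -0.24 -0.42] w 0.0139 grip 30.0
shift units [-0.001  0.007  0.248] turn z units -0.007 tilt units [-0.007 -0.007  0.   ] j7 -0.1
```

>>> move_arm:
  increments:
    - {"twist":[0,0,0],"xyz":[0,0.01,0.08],"fingers":-1}
    - {"twist":[0,0,0],"xyz":[0,0,0.08],"fingers":-1}
    - {"twist":[0,0,0],"xyz":[0,0,0.06],"fingers":-1}
    - {"twist":[0,0,0],"xyz":[0,0,0],"fingers":-1}

```text
time: 24.58
position: [0.5449, -0.0699, 0.067]
eef_rot: [0.634, 0.773, -0.0, -0.001]
ft_force: [0.3, -0.5, -1.9]
width: 0.0139
finger_force: 30.0
```

Run:
```python
from h import *
togo(.545,-.070,.0581,11.33)
print(arm.get_obs()['moment'])
```

```text
t 24.57 pos [ 0.5449 -0.0699  0.067 ] yaw 11.29 F [ 0.33 -0.51 -1.89] w 0.0139 grip 30.0
shift units [-0.004  0.002  0.222] turn z units -0.006 tilt units [-0.011 -0.008  0.   ] j7 -0.11
[ 0.03514103 -0.10513839  0.00315992]
```

>>> move_arm:
  increments:
    - {"twist":[0,0,0],"xyz":[0,0,0.04],"fingers":-1}
    - {"twist":[0,0,0],"xyz":[0,0,0.03],"fingers":-1}
    - {"twist":[0,0,0],"xyz":[0,0,0.03],"fingers":-1}
    - {"twist":[0,0,0],"xyz":[0,0,0],"fingers":-1}

```text
time: 25.08
position: [0.546, -0.0698, 0.0642]
eef_rot: [0.634, 0.773, 0.0, 0.0]
ft_force: [-1.3, 0.2, 6.5]
width: 0.0136
finger_force: 30.0
```

Run:
```python
from h import *
togo(.545,-.070,.0581,11.33)
print(arm.get_obs()['moment'])
```

```text
t 25.07 pos [ 0.546  -0.0698  0.0642] yaw 11.3 F [-1.3   0.2   6.49] w 0.0136 grip 30.0
shift units [ 0.001 -0.027  0.152] turn z units -0.006 tilt units [ 0.012 -0.001  0.   ] j7 -0.11
[-0.0142331   0.10009491 -0.04226658]
```

>>> move_arm:
  increments:
    - {"twist":[0,0,0],"xyz":[0,-0.02,0.03],"fingers":-1}
    - {"twist":[0,0,0],"xyz":[0,0,0.03],"fingers":-1}
    - {"twist":[0,0,0],"xyz":[0,0,0],"fingers":-1}

```text
time: 25.45
position: [0.5454, -0.0695, 0.0614]
eef_rot: [0.634, 0.773, 0.001, 0.0]
ft_force: [1.7, 2.0, -2.3]
width: 0.0142
finger_force: 30.0
```

Run:
```python
from h import *
togo(.545,-.070,.0581,11.33)
print(arm.get_obs()['moment'])
```

```text
t 25.45 pos [ 0.5454 -0.0695  0.0614] yaw 11.33 F [ 1.67  2.05 -2.26] w 0.0142 grip 30.0
shift units [-0.01  -0.013  0.082] turn z units -0.0 tilt units [ 0.019 -0.007  0.   ] j7 -0.11
[ 0.17502775 -0.54384689  0.08879375]
```

>>> move_arm:
  increments:
    - {"twist":[0,0,0],"xyz":[0,-0.01,0.03],"fingers":-1}
    - {"twist":[0,0,0],"xyz":[0,0,0.03],"fingers":-1}
    - {"twist":[0,0,0],"xyz":[0,0,0],"fingers":-1}

```text
time: 25.82
position: [0.544, -0.0701, 0.0584]
eef_rot: [0.634, 0.773, 0.0, -0.0]
ft_force: [0.9, 3.0, 0.6]
width: 0.0137
finger_force: 30.0
```

Run:
```python
from h import *
togo(.545,-.070,.0581,11.33)
print(arm.get_obs()['moment'])
```

```text
t 25.82 pos [ 0.544  -0.0701  0.0584] yaw 11.28 F [0.95 2.99 0.56] w 0.0137 grip 30.0
shift units [-0.002  0.025  0.006] turn z units -0.008 tilt units [-0.005 -0.008  0.   ] j7 -0.12
[ 0.76912047 -0.34499277  0.07219591]
```

>>> move_arm:
  increments:
    - {"twist":[0,0,0],"xyz":[0,0.02,0.02],"fingers":-1}
    - {"twist":[0,0,0],"xyz":[0,0,0.01],"fingers":-1}
    - {"twist":[0,0,0],"xyz":[0,0,0],"fingers":-1}

```text
time: 26.2
position: [0.5441, -0.0703, 0.058]
eef_rot: [0.634, 0.773, -0.001, -0.001]
ft_force: [-4.6, 1.9, 13.3]
width: 0.0137
finger_force: 30.0
```

Run:
```python
from h import *
togo(.545,-.070,.0581,11.33)
print(arm.get_obs()['moment'])
```

```text
t 26.2 pos [ 0.5441 -0.0703  0.058 ] yaw 11.27 F [-4.57  1.85 13.26] w 0.0137 grip 30.0
shift units [ 0.002  0.024 -0.002] turn z units -0.011 tilt units [-0.023 -0.     0.   ] j7 -0.12
[0.75265344 0.80280777 0.02751335]
```

Force rises sharply at z = 0.058, the expected home height. I'll press a little harder to make sure both catches snapped, then check by image.

>>> move_arm:
  increments:
    - {"twist":[0,0,0],"xyz":[0,0.01,0.02],"fingers":-1}
    - {"twist":[0,0,0],"xyz":[0,0,0.01],"fingers":-1}
    - {"twist":[0,0,0],"xyz":[0,0,0],"fingers":-1}
    - {"twist":[0,0,0],"xyz":[0,0,0],"fingers":-1}

```text
time: 26.7
position: [0.5441, -0.0703, 0.0579]
eef_rot: [0.634, 0.773, -0.001, -0.001]
ft_force: [-9.0, 1.1, 28.2]
width: 0.0136
finger_force: 30.0
```

Run:
```python
from h import *
togo(.545,-.070,.0581,11.33)
print(arm.get_obs()['moment'])
W=np.zeros((480,800,3),np.uint8)
a=np.deg2rad(11.33); ex=np.array([np.cos(a),np.sin(a),0]); ey=np.array([-np.sin(a),np.cos(a),0])
for i,(n,x,y) in enumerate((("side",180,160),("top",222,145))):
    im=grab(n,4); v=cv2.resize(im[y:y+96,x:x+80].astype(np.uint8),(400,480),interpolation=cv2.INTER_CUBIC)
    q=[(proj(n,np.array([.545,-.07,.038])+s*.029*ex+t*.07*ey)-[x,y]+.5)*5 for s,t in((1,1),(1,-1),(-1,-1),(-1,1))]
    cv2.polylines(v,[np.int32(q)],True,(255,0,0),1); W[:,i*400:i*400+400]=v
cv2.imwrite("pics/home.png",W[:,:,::-1])
print(arm.get_obs()['ft_force'])
```

```text
t 26.7 pos [ 0.5441 -0.0703  0.0579] yaw 11.27 F [-9.01  1.09 28.15] w 0.0136 grip 30.0
shift units [ 0.003  0.023 -0.004] turn z units -0.01 tilt units [-0.032  0.007  0.   ] j7 -0.12
[0.65784975 1.94026228 0.04746233]
[-10.40186079   2.17122742  27.83957604]
```

View pics/home.png

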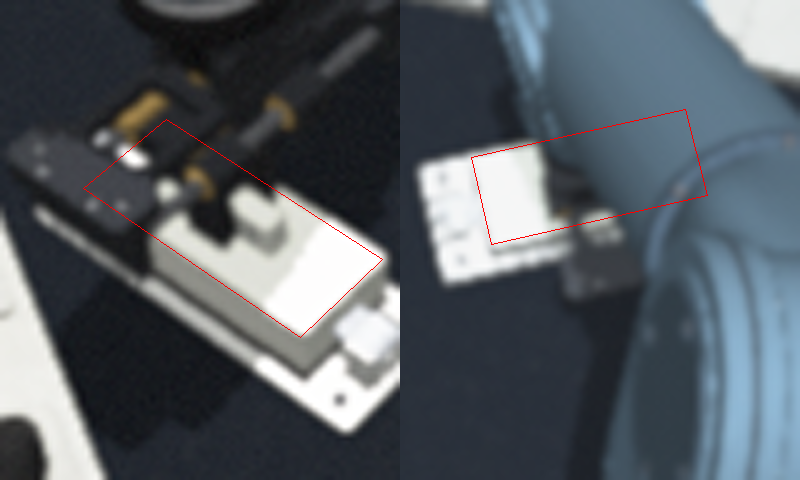

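The cover is level and its outline sits on the home-height overlay in both views. Pushing to 28 N gave no further travel, so both catches are over. I'll ease back to about 10 N and take out the side load.

>>> move_arm:
  increments:
    - {"twist":[0,0,0],"xyz":[0,-0.02,-0.02],"fingers":-1}
    - {"twist":[0,0,0],"xyz":[0,0,-0.012],"fingers":-1}
    - {"twist":[0,0,0],"xyz":[0,0,0],"fingers":-1}
    - {"twist":[0,0,0],"xyz":[0,0,0],"fingers":-1}

```text
time: 27.6
position: [0.5441, -0.0703, 0.058]
eef_rot: [0.634, 0.773, -0.001, -0.0]
ft_force: [-3.2, 2.3, 11.6]
width: 0.0136
finger_force: 30.0
```

Run:
```python
from h import *
togo(.545,-.070,.0581,11.33)
f=[]
for _ in range(4): cams.read_camera("side"); f.append(arm.get_obs()['ft_force'])
print(np.round(f,1))
```

```text
t 27.6 pos [ 0.5441 -0.0703  0.058 ] yaw 11.28 F [-3.15  2.34 11.57] w 0.0136 grip 30.0
shift units [ 0.002  0.024 -0.002] turn z units -0.009 tilt units [-0.014 -0.001  0.   ] j7 -0.12
[[-2.4  2.9 10.3]
 [-2.2  2.3 10.7]
 [-2.8  2.3  9.8]
 [-3.2  2.6 11.1]]
```

Steady push of about 10.5 N with the cover home, so I'm handing in.

```bash
python3 -c "
from workcell import arm
print(arm.job_done())"
```

```text
the job is handed in; nothing more can be done
None
```

The small mount went into pocket 2 and then the large one into pocket 3. The cover is down at its home height, with both catches judged snapped (I could not see the far one), and was handed in with the gripper still pressing at about 10.5 N.

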